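# Refit the fryer's thermostat knob

### The job

The red-and-black thermostat knob has come off the fryer's control box. Pick it up, set it over the bare spindle, turn it under light pressure until the slot in its underside drops over the spindle's cross pin, seat it fully home on its metal disc and let go. Be gentle with the spindle (never over 30 N), and leave the screw tub, screwdriver and carton where they are.

Things in the scene. Friction and masses are not known exactly. Their poses are not given: they have to be found in the camera images.
- knob_mid (a point): Loose thermostat knob, 70 g, upright on the table: round black skirt 50 mm across, 24 mm high, topped by a red grip bar 44 mm long, 14 mm wide, 26 mm high (50 mm in all). This point: on its axis, half-way up, 25 mm above its underside; z up, x along the grip bar.
- knob_foot (a point): Centre of the knob's underside, same axes. Here opens a square hole 13 mm wide, 20 mm deep, crossed by a slot 7 mm wide and 20 mm deep that runs parallel to the grip bar (x) and is long enough for the spindle's cross pin. The knob fits either way round: half a turn changes nothing.
- spindle_seat (a point): The knob's place on the control box: on the spindle's axis, at the top of a 68 mm aluminium disc, 73 mm above the table, on which the home knob's underside rests. z up, x from the box's front to its back (the box's axes, NOT the cross pin's). The upright brass spindle is 10 mm thick with a tapered tip, its top 18.5 mm above this point.
- pin_top (a point): On the spindle's axis at the top of its level steel cross pin (4 mm thick, 26 mm long), 11 mm above the disc; box's axes. The pin's direction is not measured: anywhere within 0.7 rad either side of this x axis, seen from above; it does not turn. The spindle is sprung: it sinks up to 6 mm, 2 N to start, 6 N at the bottom, then solid. This point does not sink with it.
- control_box: Fixed steel box 160 (x) x 270 (y) x 70 mm, panel up, heating element out of its +x side; origin: centre of its underside. Spindle at y +50 mm; a fitted black timer knob (42 mm across, 27 mm high) at y -65 mm. A loose knob whose slot is over 0.1 rad off the pin rides on the pin; once they agree the spindle springs up into the slot, the upward push vanishes and the knob can sink home.
- screw_tub: Bystander: open blue plastic tub 60 x 60 x 35 mm on the table, origin at the centre of its underside.
- screwdriver: Bystander: screwdriver lying on the table to the right of the control box.
- carton: Bystander: cardboard carton 90 x 120 x 70 mm, origin at the centre of its underside.
Mind the look-alikes: they are no part of the job. Leave any orange look-alike of the part that bears knob_mid alone.

How it is judged (in metres and radians):
At the end, for the whole second after the job is handed in: The knob sits on the spindle, keyed to the cross pin and fully home: underside within 2.5 mm of the disc, axis within 4 mm of the spindle's, upright within 0.08 rad, released (z of knob_mid in the frame of spindle_seat between 0.022 and 0.0275 m and horizontal distance between knob_mid and spindle_seat below 0.004 m and angle between knob_mid's own z axis and vertical below 0.08 rad); the robot touches nothing.
It fails at once if the knob is pressed or twisted on the spindle or control box with more than 30 N (contact force between knob and control_box above 30 N).
It fails at once if the gripper or arm pushes on the control box or its spindle with more than 30 N (contact force between any of the fingers, the arm and control_box above 30 N).
It fails at once if the screw tub, screwdriver or carton is moved more than 30 mm (distance of any of screw_tub, screwdriver, carton from where it was at the start of the episode above 0.03 m).
It also fails if it takes over 64 s, if anything falls off the work surface, if the arm or the gripper's body presses on something with over 40 N, if the wrist force passes 120 N, or if a joint passes its speed limit or range.

### The arm

A 6-joint arm with a two-finger parallel gripper is mounted at the origin on the work surface. World frame = base frame: x ahead of the robot, y to its left, z up, the work surface at z = 0. Lengths are in mm, angles in rad, forces in N, time in s.
With the tool pointing down it reaches from about 275 to 1000 mm from the base axis. Payload 8.4 kg.
Tool frame: the origin (TCP) lies midway between the tips of the shut fingers; the grasp point (between the pads) lies grip_depth behind it (grip_depth is the distance from the TCP to the grasp point, in mm); z points along the fingers, y is the line along which they close (so a half turn about z gives the same grasp; the last joint's range is limited). The gripper opens to 85 mm and grips with 20 to 120 N. Pads are 22 mm wide; open, the fingers measure 114 mm over their backs; the gripper's body (76 mm by 85 mm) begins 54 mm behind the grasp point. The pads swing forward as they close: fully open they stand 13 mm farther back than shut.
Start: joints at [-1.208, 0.353, 1.633, -0, 1.155, -0.002], TCP at [222.975, -583.875, 231.281] pointing down, gripper open.
Joint ranges: [-2.63, 2.63], [-0.92, 2.1], [0.06, 2.66], [-1.3, 4.44], [0, 2.69], [-3.02, 3.02]. Speed limits (rad/s): [2.22, 2.22, 2.79, 3.14, 3.14, 3.14].

### API

Orientations are given as [roll, pitch, yaw] about the fixed x, y, z axes, in that order (R = Rz(yaw) Ry(pitch) Rx(roll)).
In Python, from rig import * gives the robot as it stands.
- The arm moves only by the shell command python3 -m creep 'ROWS' [FORCE]. ROWS is JSON, a list of rows, each an object of numbers: "x", "y", "z": the shift along the tool's x, y, z in mm; "rx", "ry", "rz": the turn, a rotation vector about the tool's x, y, z in rad; "hand": the finger opening in mm, from 0 to 85.4. A call has 1 to 20 rows; each row shifts and turns the commanded pose from where the row before left it, along the tool's axes as they then stand; what a row does not reach is not made up. A row lasts 1/8 s, in which the tool goes at most 62.5 mm and 10.7 degrees, less where a joint would pass 70% of its speed; a pose out of reach is approached as far as the arm can. A call with a gripper value outside its range is refused whole. The fingers move at their own pace and stop on an object; FORCE is the grip in N (left out, the last holds). Time passes only in rows, so rows that do not move let the fingers close. It gives the time, the measured TCP pose, the force, the opening and the grip force at its end, in the units of the state.
- sense(): the state, without advancing time (a new reading comes with each control period).
- grab_frame(name): name is "scene" or "side" or "wrist"; returns the picture (420x560x3 uint8, red, green, blue); there is no depth.
- get_calibration(name): a dict with "K" (3x3 intrinsics, pixels), "R" (3x3) and "t" (3): a world point X has camera coordinates R X + t. Camera axes: x right, y down, z forward; pixel columns grow to the right and rows downward; lengths in mm; the calibration is good to about 2 mm. A picture is of the moment at which its call begins: read the wrist's pose just before it. get_calibration takes no time and is no camera call; for the wrist camera it gives the pose at the moment of the call.
- sign_off(): hands the job in; it is judged then, once.
The state is a dict: "clock": time; "qpos": joint angles; "qvel": joint speeds; "joint_efforts": joint torques, N m; "eef_pos": TCP position; "tcp_rot": TCP orientation; "contact_force": force on the tool from outside, world axes, zero at the start; "wrist_torque": the same for the moment, N m; "opening": opening from 0.0 (shut) to 1.0 (fully open); "grasp_force": force on a finger pad.
Only numpy, scipy, OpenCV 4.12 (cv2) and the standard library are available. Lean on these libraries where they do the work, as an engineer would, in place of code of your own. Each camera call takes 0.05 s, during which the arm holds its last target. There are 200 camera calls.

## Working session

There is one attempt and no reset: what is moved stays moved. The work goes in short steps, Python scripts to look and compute and a shell command to move; the robot and the scene stay as the last step left them, time stands still between calls to the robot, and variables do not carry over. Pictures are saved under pics/ and viewed, at most 10 in all, crops included, and the job is handed in when it is done.

```bash
mkdir -p pics; ls; python3 - <<'E'
from rig import *
import cv2,numpy as np
s=sense();print(s)
for n in("scene","side","wrist"):
    c=get_calibration(n);print(n,np.round(c["K"],1).tolist(),np.round(c["R"],3).tolist(),np.round(c["t"],1).tolist())
    cv2.imwrite(f"pics/{n}0.png",grab_frame(n)[:,:,::-1])
E
```

```text
pics
{'clock': 0.0, 'qpos': array([-1.20839843e+00,  3.53672818e-01,  1.63416158e+00, -1.53587380e-05,
        1.15520868e+00, -2.35412637e-03]), 'qvel': array([-0.00200031, -0.00012447,  0.0003756 ,  0.00043993, -0.00112017,
       -0.00039608]), 'joint_efforts': array([-1.92266125e-03, -6.05264926e+01, -3.42059970e+01, -3.33877506e-05,
        9.28192574e-03,  4.14215606e-05]), 'eef_pos': array([ 222.79457714, -583.40932025,  230.53453819]), 'tcp_rot': array([-3.14014220e+00,  1.06278530e-05,  3.64758239e-01]), 'contact_force': array([-0.47033241, -0.33439802, -0.48722429]), 'wrist_torque': array([-0.01764625,  0.01167772, -0.0565887 ]), 'grasp_force': 0.0, 'opening': 1.0034923705617422}
scene [[432.3, 0.0, 277.4], [0.0, 432.3, 204.4], [0.0, 0.0, 1.0]] [[-0.219, 0.976, 0.0], [0.624, 0.14, -0.769], [-0.751, -0.168, -0.639]] [58.2, -270.0, 1793.2]
side [[428.1, 0.0, 280.1], [0.0, 428.1, 210.2], [0.0, 0.0, 1.0]] [[-0.949, -0.316, 0.001], [-0.246, 0.736, -0.63], [0.198, -0.598, -0.776]] [503.1, 151.6, 1059.5]
wrist [[334.3, 0.0, 277.7], [0.0, 334.3, 208.8], [0.0, 0.0, 1.0]] [[0.357, -0.934, -0.0], [-0.89, -0.34, 0.304], [-0.285, -0.108, -0.953]] [-625.6, -39.5, 379.1]
```

View pics/scene0.png

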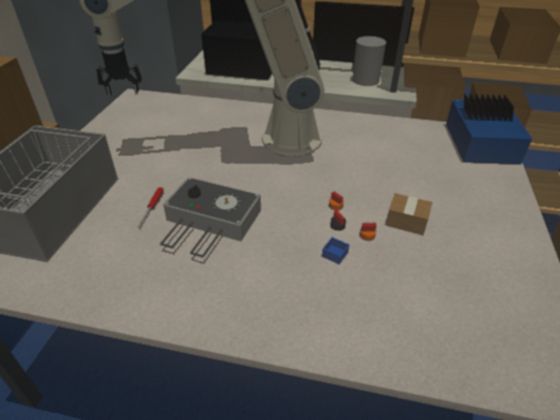

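View pics/side0.png

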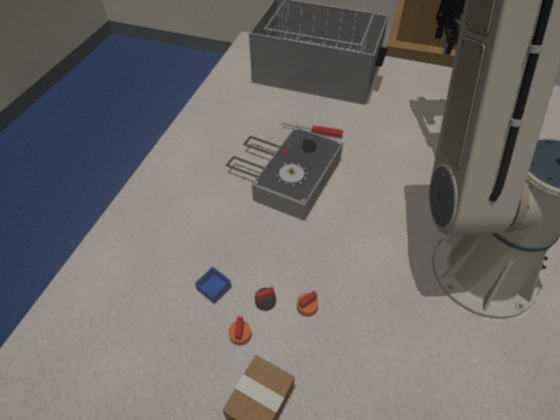

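The side view shows three knobs with red bars: a black skirt at (265,298), an orange one at (308,303) and another orange one at (240,331). The black-skirted one fits the red-and-black description, and the orange ones are look-alikes. The bare spindle on its pale disc is at side (291,173) and scene (227,202).

```bash
cat > h.py <<'E'
from rig import *
import cv2,numpy as np
def ray(c,uv):
    R,t,K=map(np.array,(c["R"],c["t"],c["K"])); d=R.T@np.linalg.inv(K)@[uv[0],uv[1],1.]; return -R.T@t,d
def plane(c,uv,z):
    o,d=ray(c,uv); return o+d*(z-o[2])/d[2]
def blobs(m,amin=8):
    n,l,s,ce=cv2.connectedComponentsWithStats(m.astype(np.uint8)); return [(ce[i].round(1).tolist(),int(s[i,4]),(l==i)) for i in range(1,n) if s[i,4]>=amin]
def hsv(im): return [a.astype(int) for a in cv2.split(cv2.cvtColor(im,cv2.COLOR_RGB2HSV))]
E
python3 - <<'E'
from h import *
for n,(u0,v0,u1,v1) in (("side",(180,120,350,360)),("scene",(160,170,400,270))):
    im=cv2.imread(f"pics/{n}0.png")[:,:,::-1].copy();c=get_calibration(n)
    H,S,V=hsv(im);roi=np.zeros(H.shape,bool);roi[v0:v1,u0:u1]=1
    print(n)
    for nm,m,z in (("red",((H<5)|(H>172))&(S>150)&(V>90),50),("dark",(V<55),12),("disc",(S<45)&(V>150),73),("brass",(H>8)&(H<28)&(S>70)&(V>60),90)):
        for ce,a,_ in blobs(m&roi,6)[:8]: print(nm,ce,a,plane(c,ce,z).round(0).tolist())
    x,y=((225,240) if n=="side" else (0,0))
a=cv2.imread("pics/side0.png")
cv2.imwrite("pics/crop1.png",np.hstack([cv2.resize(a[270:350,220:330],None,fx=4,fy=4,interpolation=2),cv2.resize(a[145:205,260:320],(320,320),interpolation=2)]))
E
```

```text
side
red [327.1, 130.6] 150 [489.0, -332.0, 50.0]
red [285.0, 150.5] 6 [584.0, -207.0, 50.0]
red [263.7, 291.8] 78 [486.0, 250.0, 50.0]
red [307.4, 297.5] 81 [389.0, 232.0, 50.0]
red [238.2, 326.9] 96 [510.0, 346.0, 50.0]
dark [308.5, 145.7] 152 [534.0, -289.0, 12.0]
dark [264.3, 306.5] 28 [480.0, 266.0, 12.0]
disc [259.9, 251.2] 24442 [526.0, 163.0, 73.0]
disc [198.3, 120.7] 10 [869.0, -225.0, 73.0]
disc [284.7, 120.1] 10 [619.0, -312.0, 73.0]
disc [300.2, 121.4] 8 [572.0, -321.0, 73.0]
disc [313.6, 121.3] 12 [534.0, -334.0, 73.0]
disc [321.7, 121.8] 12 [510.0, -340.0, 73.0]
disc [340.2, 123.6] 125 [454.0, -350.0, 73.0]
disc [262.5, 127.9] 24 [671.0, -256.0, 73.0]
brass [291.1, 171.3] 23 [530.0, -94.0, 90.0]
brass [307.3, 306.6] 249 [379.0, 273.0, 90.0]
brass [239.8, 333.5] 309 [492.0, 373.0, 90.0]
brass [257.1, 357.9] 27 [442.0, 409.0, 90.0]
scene
red [160.7, 190.6] 15 [498.0, -348.0, 50.0]
red [337.1, 196.0] 36 [398.0, 231.0, 50.0]
red [197.8, 207.2] 6 [553.0, -196.0, 50.0]
red [339.0, 215.7] 41 [495.0, 248.0, 50.0]
red [368.8, 226.3] 73 [524.0, 342.0, 50.0]
dark [194.0, 192.1] 137 [437.0, -258.0, 12.0]
dark [336.1, 224.7] 84 [497.0, 243.0, 12.0]
disc [166.7, 170.9] 30 [418.0, -358.0, 73.0]
disc [178.7, 170.7] 11 [407.0, -318.0, 73.0]
disc [286.1, 179.8] 577 [378.0, 55.0, 73.0]
disc [354.9, 178.8] 496 [321.0, 280.0, 73.0]
disc [255.1, 173.1] 8 [363.0, -57.0, 73.0]
disc [263.0, 172.5] 6 [354.0, -31.0, 73.0]
disc [340.3, 173.5] 6 [302.0, 229.0, 73.0]
disc [377.7, 174.5] 6 [280.0, 354.0, 73.0]
brass [394.1, 212.2] 344 [490.0, 410.0, 90.0]
brass [226.2, 200.1] 13 [545.0, -101.0, 90.0]
brass [335.3, 204.2] 128 [491.0, 233.0, 90.0]
brass [367.6, 234.8] 147 [606.0, 338.0, 90.0]
```

View pics/crop1.png

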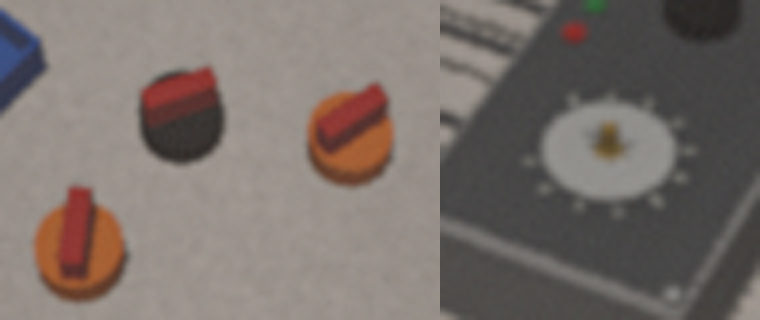

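The crop confirms it: the black skirt with the red bar is at crop (182,115), and both other knobs have orange skirts. It measures about (487,250), with the spindle about (537,-98). I'll hover over the spindle on the way to read the pin.

```bash
python3 -m creep '[{"x":39,"y":-28.5},{"x":39,"y":-28.5},{"x":39,"y":-28.5},{"x":39,"y":-28.5},{"x":39,"y":-28.5},{"x":39,"y":-28.5},{"x":39,"y":-28.5},{"x":39,"y":-28.5},{"x":39,"y":-28.5},{"x":39,"y":-28.5},{"x":39,"y":-28.5},{"x":37,"y":-27.5},{"z":10},{"z":0},{"z":0}]'
python3 - <<'E'
from h import *
c=get_calibration("wrist");im=grab_frame("wrist");cv2.imwrite("pics/w1.png",im[:,:,::-1])
import json;json.dump({k:np.array(c[k]).tolist() for k in "KRt"},open("w1.json","w"))
P=lambda X:(np.array(c["K"])@(np.array(c["R"])@X+c["t"]));p=P(np.array([537,-98,91.]));print(p[:2]/p[2])
E
```

```text
[-484.2785467  -806.31001187]schema error: expected keys x, y, z, rx, ry, rz, hand
```

View pics/w1.png

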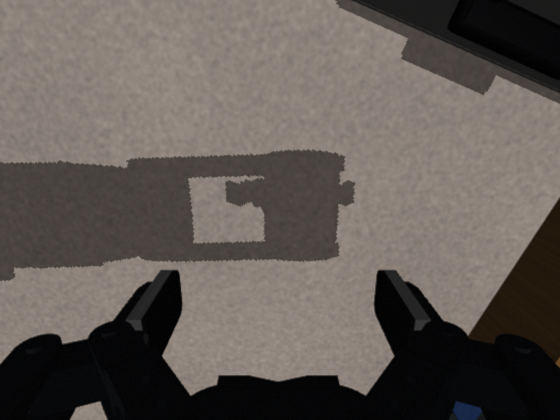

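The move was refused because every key is required, so this picture shows only the start pose, with the fingers at the bottom. I'll send it again in full.

```bash
python3 -m creep '[{"x":39,"y":-28.5,"z":0,"rx":0,"ry":0,"rz":0,"hand":85},{"x":39,"y":-28.5,"z":0,"rx":0,"ry":0,"rz":0,"hand":85},{"x":39,"y":-28.5,"z":0,"rx":0,"ry":0,"rz":0,"hand":85},{"x":39,"y":-28.5,"z":0,"rx":0,"ry":0,"rz":0,"hand":85},{"x":39,"y":-28.5,"z":0,"rx":0,"ry":0,"rz":0,"hand":85},{"x":39,"y":-28.5,"z":0,"rx":0,"ry":0,"rz":0,"hand":85},{"x":39,"y":-28.5,"z":0,"rx":0,"ry":0,"rz":0,"hand":85},{"x":39,"y":-28.5,"z":0,"rx":0,"ry":0,"rz":0,"hand":85},{"x":39,"y":-28.5,"z":0,"rx":0,"ry":0,"rz":0,"hand":85},{"x":39,"y":-28.5,"z":0,"rx":0,"ry":0,"rz":0,"hand":85},{"x":30,"y":-28.5,"z":5,"rx":0,"ry":0,"rz":0,"hand":85},{"x":0,"y":-27.5,"z":5,"rx":0,"ry":0,"rz":0,"hand":85},{"x":0,"y":0,"z":0,"rx":0,"ry":0,"rz":0,"hand":85},{"x":0,"y":0,"z":0,"rx":0,"ry":0,"rz":0,"hand":85}]'
python3 - <<'E'
from h import *
c=get_calibration("wrist");im=grab_frame("wrist");cv2.imwrite("pics/w2.png",im[:,:,::-1])
import json;json.dump({k:np.array(c[k]).tolist() for k in "KRt"},open("w2.json","w"))
P=lambda X:(np.array(c["K"])@(np.array(c["R"])@X+c["t"]));p=P(np.array([537,-98,91.]));print(p[:2]/p[2])
E
```

```text
clock: 1.95
eef_pos: [494.0, -116.0, 221.5]
tcp_rot: [3.141, -0.0, 0.365]
contact_force: [0.2, -0.0, 0.1]
opening: 0.996
grasp_force: 0.0
[274.33951749 142.85651305]
```

View pics/w2.png

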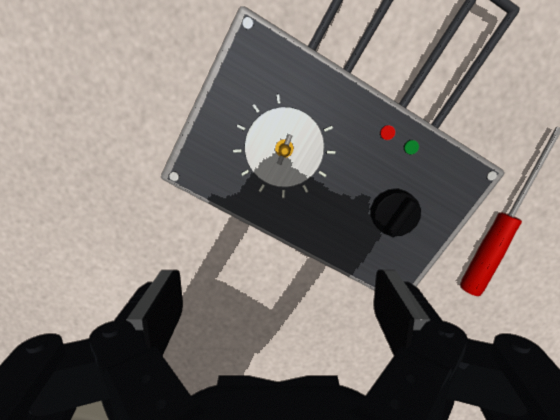

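This shows the disc at about (284,147), the brass tip at (284,149), and the pin running from about (290,136) to (279,160). The box has screws at (248,23), (174,177) and (492,175).

```bash
cat > m.py <<'E'
from h import *
import json
c=json.load(open("w2.json"));im=cv2.imread("pics/w2.png")[:,:,::-1].copy();H,S,V=hsv(im)
yy,xx=np.mgrid[:420,:560];near=np.hypot(xx-284,yy-147)<24
b=blobs((H>12)&(H<32)&(S>110)&(V>80)&near,5)
for ce,a,_ in b: print("brass",ce,a,plane(c,ce,88).round(1))
bm=(H>12)&(H<35)&(S>60)
lit=near&(yy<153)
for name,m in (("pinlit",near&(S<60)&(V<150)&(yy<146)),("pinlow",near&(S<60)&(V<70)&(yy>151))):
    for ce,a,mm in blobs(m,5): print(name,ce,a,plane(c,ce,84).round(1))
g=cv2.cvtColor(im,cv2.COLOR_RGB2GRAY)
disc=(S<40)&(V>170)&(np.hypot(xx-284,yy-147)<45)
pts=np.array([p[0] for k in cv2.findContours(disc.astype(np.uint8),0,1)[0] if len(k)>60 for p in k])
for q in ((248,23),(174,177),(492,175)): print("screw",plane(c,q,70).round(1))
w=np.array([plane(c,p,73)[:2] for p in pts if p[1]<150])
A=np.c_[2*w,np.ones(len(w))];s=np.linalg.lstsq(A,(w**2).sum(1),rcond=None)[0];print("disc",s[:2],"r",np.sqrt(s[2]+s[:2]@s[:2]))
crop=im[110:190,240:330,::-1];cv2.imwrite("pics/crop2.png",cv2.resize(crop,None,fx=7,fy=7,interpolation=0))
E
python3 m.py
```

```text
brass [283.7, 148.5] 228 [ 535.1 -106.9   88. ]
pinlit [287.8, 139.0] 40 [ 543.1 -107.5   84. ]
screw [614.  -46.6  70. ]
screw [474.4 -25.5  70. ]
screw [ 577.7 -290.6   70. ]
disc [ 543.60418637 -103.77029131] r 24.498050616277013
```

View pics/crop2.png

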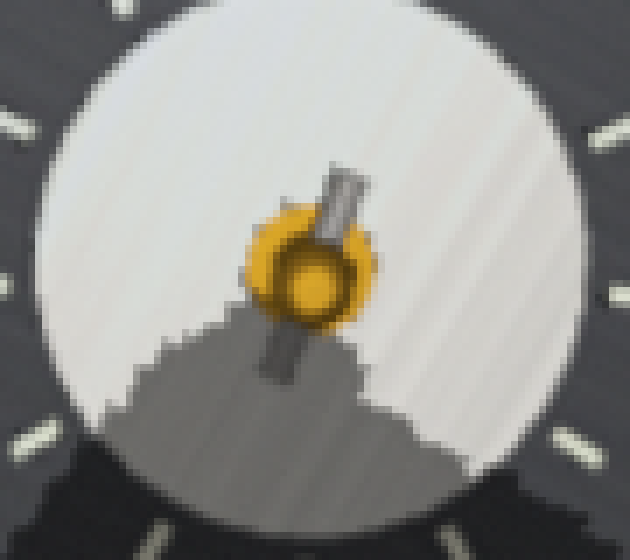

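The crop shows the pin ends at crop (349,172) and (277,380), the tip at (316,290), and the disc spanning columns 37 to 585 and rows -8 to 537.

```bash
python3 - <<'E'
from h import *
import json
c=json.load(open("w2.json"));f=lambda u,v,z:plane(c,(240+(u-3)/7,110+(v-3)/7),z)[:2]
a,b=f(349,172,83),f(277,380,83);print("pin",a,b,np.linalg.norm(a-b),"mid",(a+b)/2,"yaw",np.arctan2(*(a-b)[::-1]))
print("tip",f(316,290,91.5))
L,R,T,B=f(37,265,73),f(585,265,73),f(311,-8,73),f(311,537,73)
print("disc",(L+R)/2,(T+B)/2,np.linalg.norm(L-R),np.linalg.norm(T-B))
s=[plane(c,q,70)[:2] for q in((248,23),(174,177),(492,175))]
for d in (s[0]-s[1],s[1]-s[2]):print(np.linalg.norm(d),np.arctan2(d[1],d[0]))
# knob bar axis from side+scene, minAreaRect
for n,x,y in(("side",263.7,291.8),("scene",339,215.7)):
    im=cv2.imread(f"pics/{n}0.png")[:,:,::-1].copy();k=get_calibration(n);H,S,V=hsv(im)
    m=[q for q in blobs(((H<6)|(H>172))&(S>130)&(V>60)) if abs(q[0][0]-x)<4 and abs(q[0][1]-y)<4][0][2]
    P=np.array([plane(k,p,48)[:2] for p in np.argwhere(m)[:,::-1]]).astype(np.float32);print(n,cv2.minAreaRect(P), cv2.fitLine(P,2,0,.01,.01).ravel())
E
```

```text
pin [ 547.17610945 -107.35502959] [ 521.17046723 -108.27268838] 26.02182786004323 mid [ 534.17328834 -107.81385899] yaw 0.03527227610680663
tip [ 533.9636446  -108.14602894]
disc [ 534.34916929 -107.7652273 ] [ 533.31271889 -108.16221457] 67.53373002239894 66.67599368109134
141.21218563590944 -0.14955963751282994
284.5308561754966 1.9422609256913965
side ((485.88916015625, 248.40509033203125), (40.974674224853516, 15.115021705627441), 38.90359115600586) [  0.7558074    0.65479404 486.11337    248.8752    ]
scene ((497.18218994140625, 247.0248260498047), (63.560489654541016, 22.374568939208984), 36.12210464477539) [8.9981139e-01 4.3627915e-01 4.9806015e+02 2.4818297e+02]
```

The spindle is at (534,-108) with pin yaw about 0.035. The measured pin length of 26.0 and disc width of 67.5 match the given sizes. Next I'll hover over the knob.

```bash
python3 -m creep '[{"x":0,"y":0,"z":0,"rx":0,"ry":0,"rz":-0.157,"hand":50},{"x":0,"y":0,"z":0,"rx":0,"ry":0,"rz":-0.158,"hand":50},{"x":24.8,"y":-36.4,"z":2.5,"rx":0,"ry":0,"rz":0,"hand":50},{"x":24.8,"y":-36.4,"z":2.5,"rx":0,"ry":0,"rz":0,"hand":50},{"x":24.8,"y":-36.4,"z":2.5,"rx":0,"ry":0,"rz":0,"hand":50},{"x":24.8,"y":-36.4,"z":2.5,"rx":0,"ry":0,"rz":0,"hand":50},{"x":24.8,"y":-36.4,"z":2.5,"rx":0,"ry":0,"rz":0,"hand":50},{"x":24.8,"y":-36.4,"z":2.5,"rx":0,"ry":0,"rz":0,"hand":50},{"x":24.8,"y":-36.4,"z":2.5,"rx":0,"ry":0,"rz":0,"hand":50},{"x":24.8,"y":-36.4,"z":2.5,"rx":0,"ry":0,"rz":0,"hand":50},{"x":0,"y":0,"z":0,"rx":0,"ry":0,"rz":0,"hand":50},{"x":0,"y":0,"z":0,"rx":0,"ry":0,"rz":0,"hand":50}]'
python3 - <<'E'
from h import *
import rig
print([(k,getattr(rig,k)) for k in dir(rig) if "grip" in k.lower() or "depth" in k.lower()])
c=get_calibration("wrist");im=grab_frame("wrist");cv2.imwrite("pics/w3.png",im[:,:,::-1]);H,S,V=hsv(im)
for ce,a,m in blobs(((H<6)|(H>172))&(S>140)&(V>90),80):
    P=np.array([plane(c,p,50)[:2] for p in np.argwhere(m)[:,::-1]]).astype(np.float32);print(ce,a,cv2.minAreaRect(P),cv2.fitLine(P,2,0,.01,.01).ravel())
E
```

```text
clock: 3.5
eef_pos: [465.3, 234.9, 201.3]
tcp_rot: [3.141, 0.0, 0.68]
contact_force: [0.3, -0.5, -1.1]
opening: 0.585
grasp_force: 0.0
[('grip_depth', 18.700000000000003)]
[211.2, 70.6] 897 ((511.2967834472656, 339.8077392578125), (12.998273849487305, 42.75983810424805), 14.136460304260254) [ 2.4767107e-01 -9.6884418e-01  5.1127542e+02  3.4004056e+02]
[281.9, 160.2] 531 ((490.4164123535156, 248.69151306152344), (30.961891174316406, 12.518482208251953), 38.94132614135742) [  0.78322595   0.6217372  490.67236    249.04622   ]
```

View pics/w3.png

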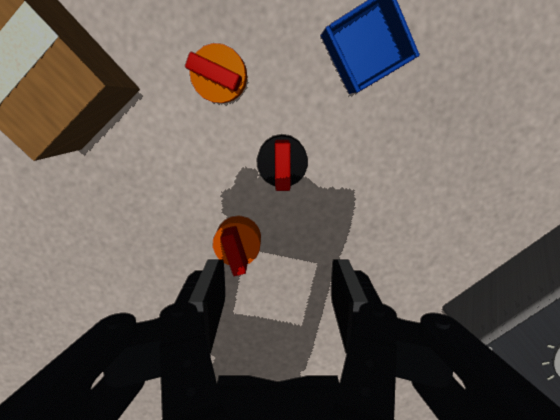

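The black knob is at (282,161), with its bar at columns 276–290 and rows 142–191, partly in shadow. The fingers are almost square to it. I'll remeasure with a lower brightness threshold.

```bash
python3 - <<'E'
from h import *
c=get_calibration("wrist");im=cv2.imread("pics/w3.png")[:,:,::-1].copy();H,S,V=hsv(im)
for ce,a,m in blobs(((H<6)|(H>170))&(S>120)&(V>35),80):
    ys,xs=np.where(m)
    P=np.array([plane(c,p,50)[:2] for p in np.argwhere(m)[:,::-1]]).astype(np.float32);print(ce,a,xs.min(),xs.max(),ys.min(),ys.max(),cv2.minAreaRect(P))
s=sense();y=s["tcp_rot"][2]
X=plane(c,(283,166.5),50)[:2];d=X-s["eef_pos"][:2];print(X,"tool x,y:",d@[np.cos(y),np.sin(y)],d@[np.sin(y),-np.cos(y)])
E
```

```text
[212.5, 71.4] 959 185 240 52 90 ((511.576904296875, 338.1025390625), (13.237791061401367, 45.65970230102539), 14.094491958618164)
[282.3, 164.7] 827 274 290 140 190 ((487.075927734375, 245.69386291503906), (44.75498962402344, 14.132433891296387), 39.553401947021484)
[234.1, 250.9] 835 221 247 227 275 ((393.5894470214844, 228.85621643066406), (50.30202865600586, 18.17141342163086), 53.47383499145508)
[486.98187936 244.49672262] tool x,y: 23.04765457865837 5.938685140003373
```

The bar is centred at (487.1,245.7), 44.8×14.1, yaw 0.69. I'll shift x 23.7 and y 5.3, and descend about 174 so the tips stop 3 mm above the skirt.

```bash
python3 -m creep '[{"x":23.7,"y":5.3,"z":20,"rx":0,"ry":0,"rz":-0.01,"hand":50},{"x":0,"y":0,"z":35,"rx":0,"ry":0,"rz":0,"hand":50},{"x":0,"y":0,"z":35,"rx":0,"ry":0,"rz":0,"hand":50},{"x":0,"y":0,"z":35,"rx":0,"ry":0,"rz":0,"hand":50},{"x":0,"y":0,"z":25,"rx":0,"ry":0,"rz":0,"hand":50},{"x":0,"y":0,"z":14,"rx":0,"ry":0,"rz":0,"hand":50},{"x":0,"y":0,"z":10,"rx":0,"ry":0,"rz":0,"hand":50},{"x":0,"y":0,"z":0,"rx":0,"ry":0,"rz":0,"hand":50},{"x":0,"y":0,"z":0,"rx":0,"ry":0,"rz":0,"hand":50},{"x":0,"y":0,"z":0,"rx":0,"ry":0,"rz":0,"hand":8},{"x":0,"y":0,"z":0,"rx":0,"ry":0,"rz":0,"hand":8},{"x":0,"y":0,"z":0,"rx":0,"ry":0,"rz":0,"hand":8},{"x":0,"y":0,"z":0,"rx":0,"ry":0,"rz":0,"hand":8},{"x":0,"y":0,"z":0,"rx":0,"ry":0,"rz":0,"hand":8},{"x":0,"y":0,"z":0,"rx":0,"ry":0,"rz":0,"hand":8},{"x":0,"y":0,"z":0,"rx":0,"ry":0,"rz":0,"hand":8}]' 50
```

```text
clock: 5.55
eef_pos: [487.0, 246.7, 27.8]
tcp_rot: [3.141, -0.001, 0.69]
contact_force: [-1.3, -0.0, 5.6]
opening: 0.152
grasp_force: 49.4
```

The knob is gripped: the opening is 13 mm with 49 N. Now I'll lift, turn to the pin's yaw and carry it over.

```bash
python3 -m creep '[{"x":0,"y":0,"z":-15,"rx":0,"ry":0,"rz":0,"hand":8},{"x":0,"y":0,"z":-35,"rx":0,"ry":0,"rz":0,"hand":8},{"x":0,"y":0,"z":-35,"rx":0,"ry":0,"rz":0,"hand":8},{"x":0,"y":0,"z":-33,"rx":0,"ry":0,"rz":0,"hand":8},{"x":0,"y":0,"z":0,"rx":0,"ry":0,"rz":0.164,"hand":8},{"x":0,"y":0,"z":0,"rx":0,"ry":0,"rz":0.164,"hand":8},{"x":0,"y":0,"z":0,"rx":0,"ry":0,"rz":0.164,"hand":8},{"x":0,"y":0,"z":0,"rx":0,"ry":0,"rz":0.163,"hand":8},{"x":3.5,"y":35.6,"z":0,"rx":0,"ry":0,"rz":0,"hand":8},{"x":3.5,"y":35.6,"z":0,"rx":0,"ry":0,"rz":0,"hand":8},{"x":3.5,"y":35.6,"z":0,"rx":0,"ry":0,"rz":0,"hand":8},{"x":3.5,"y":35.6,"z":0,"rx":0,"ry":0,"rz":0,"hand":8},{"x":3.5,"y":35.6,"z":0,"rx":0,"ry":0,"rz":0,"hand":8},{"x":3.5,"y":35.6,"z":0,"rx":0,"ry":0,"rz":0,"hand":8},{"x":3.5,"y":35.6,"z":0,"rx":0,"ry":0,"rz":0,"hand":8},{"x":3.5,"y":35.6,"z":0,"rx":0,"ry":0,"rz":0,"hand":8},{"x":3.5,"y":35.6,"z":0,"rx":0,"ry":0,"rz":0,"hand":8},{"x":3.6,"y":35.6,"z":0,"rx":0,"ry":0,"rz":0,"hand":8},{"x":0,"y":0,"z":0,"rx":0,"ry":0,"rz":0,"hand":8},{"x":0,"y":0,"z":0,"rx":0,"ry":0,"rz":0,"hand":8}]'
python3 - <<'E'
from h import *
c=get_calibration("wrist");im=grab_frame("wrist");s=sense();print(s["eef_pos"],s["contact_force"],s["wrist_torque"])
cv2.imwrite("pics/w4.png",im[:,:,::-1]);sd=grab_frame("side");cv2.imwrite("pics/s4.png",sd[:,:,::-1])
cv2.imwrite("pics/v4.png",np.hstack([cv2.resize(im[230:420,180:380,::-1],(400,380),interpolation=2),cv2.resize(sd[110:224,230:350,::-1],(400,380),interpolation=2)]))
H,S,V=hsv(im)
for ce,a,m in blobs(((H<6)|(H>170))&(S>120)&(V>35),60):
    P=np.array([plane(c,p,s["eef_pos"][2]+22)[:2] for p in np.argwhere(m)[:,::-1]]).astype(np.float32);print(ce,a,cv2.minAreaRect(P))
E
```

```text
clock: 8.05
eef_pos: [533.9, -107.7, 145.6]
tcp_rot: [-3.141, 0.0, 0.034]
contact_force: [0.5, -0.3, -1.1]
opening: 0.152
grasp_force: 49.1
[ 533.8557356  -107.37032085  145.53489053] [-0.41587525 -1.16368896 -0.90269417] [-0.02988387  0.05843045  0.01864254]
[398.3, 162.2] 315 ((592.8682250976562, -150.4573516845703), (7.063733100891113, 6.852753639221191), 7.76146936416626)
[277.8, 287.5] 3694 ((538.2719116210938, -108.71943664550781), (52.177703857421875, 13.777666091918945), 1.9433101415634155)
[555.1, 274.4] 445 ((552.113037109375, -218.79806518554688), (28.516080856323242, 4.370363712310791), 16.345827102661133)
```

View pics/v4.png

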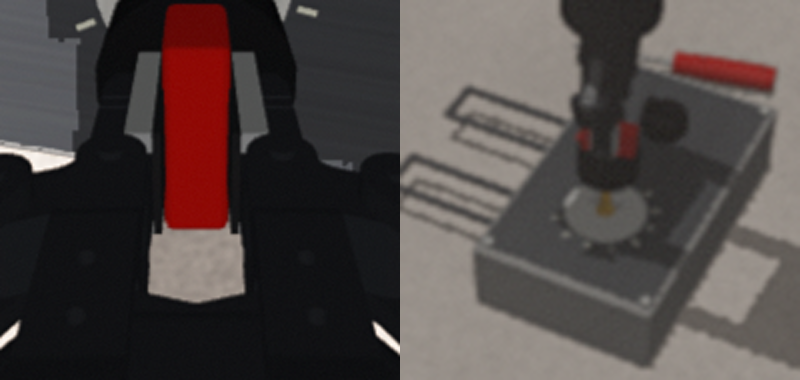

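The knob is held upright above the spindle. The bar's top face spans wrist rows of about 254 to 344 at column 278. I'll check its centre.

```bash
python3 - <<'E'
from h import *
c=get_calibration("wrist");z=145.6+22.2
a,b=plane(c,(278,254.5),z),plane(c,(278,344),z);print(a,b,np.linalg.norm(a-b),(a+b)/2)
im=cv2.imread("pics/w4.png");print(cv2.cvtColor(im,cv2.COLOR_BGR2HSV)[240:266,278,2], im[336:350,278,2])
E
```

```text
[ 555.04651362 -107.57010158  167.8       ] [ 512.58280423 -109.10212089  167.8       ] 42.49133674009396 [ 533.81465893 -108.33611124  167.8       ]
[101  99 100 100 100 101 102 102 101 101 101 101 103 113 128 136 141 140
 141 144 143 143 143 143 142 143] [142 141 142 142 142 142 143 131 134 150 155 154 151 149]
```

The centre agrees with the spindle to within 0.5 mm. I'll descend to just above the pin.

```bash
python3 -m creep '[{"x":0,"y":0,"z":12,"rx":0,"ry":0,"rz":0,"hand":8},{"x":0,"y":0,"z":10,"rx":0,"ry":0,"rz":0,"hand":8},{"x":0,"y":0,"z":6,"rx":0,"ry":0,"rz":0,"hand":8},{"x":0,"y":0,"z":4,"rx":0,"ry":0,"rz":0,"hand":8},{"x":0,"y":0,"z":0,"rx":0,"ry":0,"rz":0,"hand":8},{"x":0,"y":0,"z":0,"rx":0,"ry":0,"rz":0,"hand":8}]'
python3 -m creep '[{"x":0,"y":0,"z":1.5,"rx":0,"ry":0,"rz":0,"hand":8},{"x":0,"y":0,"z":1.5,"rx":0,"ry":0,"rz":0,"hand":8},{"x":0,"y":0,"z":1,"rx":0,"ry":0,"rz":0,"hand":8},{"x":0,"y":0,"z":0,"rx":0,"ry":0,"rz":0,"hand":8},{"x":0,"y":0,"z":0,"rx":0,"ry":0,"rz":0,"hand":8}]'
```

```text
clock: 8.9
eef_pos: [534.3, -108.2, 113.5]
tcp_rot: [3.141, -0.0, 0.035]
contact_force: [0.2, 0.9, -1.3]
opening: 0.153
grasp_force: 49.1
clock: 9.52
eef_pos: [534.1, -108.0, 109.2]
tcp_rot: [-3.142, 0.0, 0.035]
contact_force: [0.1, 0.5, -1.3]
opening: 0.153
grasp_force: 49.0
```

It is 2.6 mm past the pin's top with no push back, so it looks keyed. I'll continue down gently.

```bash
python3 -m creep '[{"x":0,"y":0,"z":1.5,"rx":0,"ry":0,"rz":0,"hand":8},{"x":0,"y":0,"z":1.5,"rx":0,"ry":0,"rz":0,"hand":8},{"x":0,"y":0,"z":1,"rx":0,"ry":0,"rz":0,"hand":8},{"x":0,"y":0,"z":0,"rx":0,"ry":0,"rz":0,"hand":8},{"x":0,"y":0,"z":0,"rx":0,"ry":0,"rz":0,"hand":8}]'
python3 -m creep '[{"x":0,"y":0,"z":1.2,"rx":0,"ry":0,"rz":0,"hand":8},{"x":0,"y":0,"z":1,"rx":0,"ry":0,"rz":0,"hand":8},{"x":0,"y":0,"z":0.6,"rx":0,"ry":0,"rz":0,"hand":8},{"x":0,"y":0,"z":0,"rx":0,"ry":0,"rz":0,"hand":8},{"x":0,"y":0,"z":0,"rx":0,"ry":0,"rz":0,"hand":8}]'
```

```text
clock: 10.15
eef_pos: [534.1, -108.0, 105.2]
tcp_rot: [-3.142, 0.0, 0.035]
contact_force: [-0.1, 1.2, -1.1]
opening: 0.152
grasp_force: 49.0
clock: 10.78
eef_pos: [534.1, -108.1, 102.5]
tcp_rot: [-3.142, 0.0, 0.035]
contact_force: [0.1, 0.5, -0.7]
opening: 0.151
grasp_force: 49.0
```

```bash
python3 -m creep '[{"x":0,"y":0,"z":0.5,"rx":0,"ry":0,"rz":0,"hand":8},{"x":0,"y":0,"z":0.5,"rx":0,"ry":0,"rz":0,"hand":8},{"x":0,"y":0,"z":0,"rx":0,"ry":0,"rz":0,"hand":8},{"x":0,"y":0,"z":0,"rx":0,"ry":0,"rz":0,"hand":8}]'
python3 -m creep '[{"x":0,"y":0,"z":0.4,"rx":0,"ry":0,"rz":0,"hand":8},{"x":0,"y":0,"z":0,"rx":0,"ry":0,"rz":0,"hand":8},{"x":0,"y":0,"z":0,"rx":0,"ry":0,"rz":0,"hand":8}]'
```

```text
clock: 11.28
eef_pos: [534.1, -108.1, 101.5]
tcp_rot: [-3.142, 0.0, 0.035]
contact_force: [-0.1, 1.4, -0.1]
opening: 0.152
grasp_force: 49.1
clock: 11.65
eef_pos: [534.2, -108.1, 101.2]
tcp_rot: [3.142, -0.0, 0.035]
contact_force: [-1.2, 0.6, 3.2]
opening: 0.157
grasp_force: 49.5
```

```bash
python3 -m creep '[{"x":0,"y":0,"z":0.3,"rx":0,"ry":0,"rz":0,"hand":8},{"x":0,"y":0,"z":0,"rx":0,"ry":0,"rz":0,"hand":8},{"x":0,"y":0,"z":0,"rx":0,"ry":0,"rz":0,"hand":8}]'
```

```text
clock: 12.02
eef_pos: [534.2, -108.1, 101.1]
tcp_rot: [3.142, -0.0, 0.035]
contact_force: [-1.3, 0.6, 5.4]
opening: 0.154
grasp_force: 50.0
```

The contact is stiff at the expected home height. I'll release with a little lift, then retreat and look.

```bash
python3 -m creep '[{"x":0,"y":0,"z":0,"rx":0,"ry":0,"rz":0,"hand":22},{"x":0,"y":0,"z":0,"rx":0,"ry":0,"rz":0,"hand":30},{"x":0,"y":0,"z":0,"rx":0,"ry":0,"rz":0,"hand":40},{"x":0,"y":0,"z":0,"rx":0,"ry":0,"rz":0,"hand":40},{"x":0,"y":0,"z":0,"rx":0,"ry":0,"rz":0,"hand":40},{"x":0,"y":0,"z":-10,"rx":0,"ry":0,"rz":0,"hand":40},{"x":0,"y":0,"z":-20,"rx":0,"ry":0,"rz":0,"hand":40},{"x":0,"y":0,"z":-40,"rx":0,"ry":0,"rz":0,"hand":40},{"x":-15,"y":0,"z":-40,"rx":0,"ry":0,"rz":0,"hand":40},{"x":-15,"y":0,"z":-20,"rx":0,"ry":0,"rz":0,"hand":40},{"x":0,"y":0,"z":0,"rx":0,"ry":0,"rz":0,"hand":40},{"x":0,"y":0,"z":0,"rx":0,"ry":0,"rz":0,"hand":40}]'
python3 - <<'E'
from h import *
c=get_calibration("wrist");im=grab_frame("wrist");sd=grab_frame("side");cs=get_calibration("side")
H,S,V=hsv(im)
for ce,a,m in blobs(((H<6)|(H>170))&(S>120)&(V>35),100):
    P=np.array([plane(c,p,123)[:2] for p in np.argwhere(m)[:,::-1]]).astype(np.float32);print(ce,a,cv2.minAreaRect(P))
cv2.imwrite("pics/v5.png",np.hstack([cv2.resize(im[:,:,::-1],(480,360)),cv2.resize(sd[120:210,250:330,::-1],(320,360),interpolation=2)]))
E
```

```text
clock: 13.52
eef_pos: [504.3, -109.1, 230.5]
tcp_rot: [-3.142, -0.0, 0.035]
contact_force: [-0.0, -1.0, 0.2]
opening: 0.467
grasp_force: 0.0
[367.8, 111.1] 182 ((578.6904296875, -172.3990936279297), (9.64355182647705, 10.211804389953613), 2.007361888885498)
[278.2, 167.6] 1154 ((534.5582275390625, -109.68954467773438), (45.869422912597656, 14.236591339111328), 1.5520994663238525)
[517.7, 190.2] 2393 ((522.6112060546875, -294.6864013671875), (71.48628997802734, 21.680540084838867), 3.748671531677246)
```

View pics/v5.png

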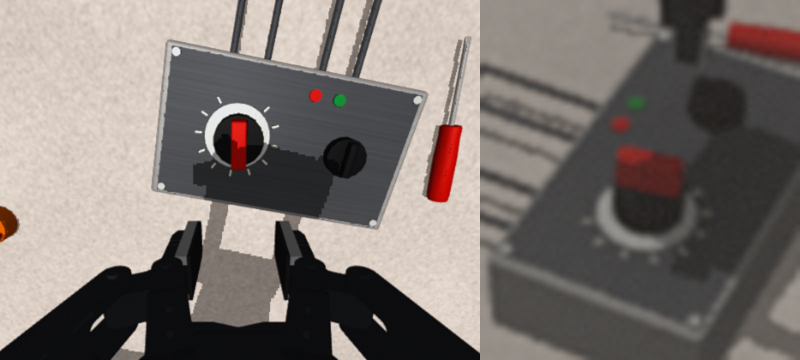

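The pictures show the knob upright and centred on the disc (wrist crop about (238,142)), with an even rim and the arm clear. The measured axis is within about 2 mm of the spindle, and the stop height matched the disc. I'll hand it in.

```bash
python3 -c "
from rig import *
print(sign_off())"
```

```text
the job is handed in; nothing more can be done
None
```

The knob is on the spindle, keyed to the cross pin, seated on its disc and released; I handed the job in at about 13.6 s, highest force reading about 6 N, and `sign_off()` returned no verdict.

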